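Unlatch the tall battery pack from its charging cradle

ROBOT

A 6-joint arm with a two-finger parallel gripper is mounted at the origin on a cart in front of the work surface, level with it; the furniture and walls round the work are solid. World frame = base frame: x ahead of the robot, y to its left, z up, the work surface at z = 0. Lengths are in mm, angles in rad, forces in N, time in s.
With the tool pointing down it reaches from about 350 to 775 mm from the base axis. Payload 7.3 kg.
Tool frame: the origin (TCP) lies on the centre line of the jaws, within the pads' length; the fingertips stand 22 mm ahead of it and the grasp point (between the pads) lies 3 mm ahead of it; x points along the fingers, z is the direction in which the jaws open and shut, and the axes are right-handed (so a half turn about x gives the same grasp; the last joint's range is limited). The gripper opens to 92 mm and grips with 3 to 60 N. Pads are 19 mm wide; open, the fingers measure 130 mm over their backs; the gripper's body (75 mm by 190 mm) begins 47 mm behind the grasp point.
Start: joints at [1.188, 0.342, 1.524, -0, 1.275, -0.146], TCP at [123.144, 510.371, 248.741] pointing down, gripper open.
Joint ranges: [-2.53, 2.53], [-0.77, 2.02], [0.04, 2.7], [-1, 4.14], [0.28, 2.66], [-3.11, 3.11]. Speed limits (rad/s): [2.57, 2.57, 3.14, 3.14, 3.14, 3.14].

INTERFACE

Orientations are given as [roll, pitch, yaw] about the fixed x, y, z axes, in that order (R = Rz(yaw) Ry(pitch) Rx(roll)).
In Python, from plant import readout, imaging, bot gives the robot as it stands.
- The arm moves only by the tool arm_command, never from a script. Its argument "plan" is a list of rows, each an object of numbers: "tx", "ty", "tz": the shift along the tool's x, y, z in cm; "wx", "wy", "wz": the turn, a rotation vector about the tool's x, y, z in rad; "jaw": the opening, from -1 (shut) to 1 (fully open). In form: [{"tx": .., "ty": .., "tz": .., "wx": .., "wy": .., "wz": .., "jaw": ..}, ...]. A call has 1 to 20 rows; each row shifts and turns the commanded pose from where the row before left it, along the tool's axes as they then stand; what a row does not reach is not made up. A row lasts 1/10 s, in which the tool goes at most 50 mm and 8.59 degrees, less where a joint would pass 70% of its speed; a pose out of reach is approached as far as the arm can. A call with a gripper value outside its range is refused whole. The fingers move at their own pace and stop on an object; the grip force is fixed at half the most. Time passes only in rows, so rows that do not move let the fingers close. It gives the time, the measured TCP pose, the force and the opening at its end, in the units of the state.
- readout.get_obs(): the state, without advancing time (a new reading comes with each control period).
- imaging.capture(name): name is "side" or "top" or "wrist"; returns the picture (480x640x3 uint8, blue, green, red); there is no depth.
- imaging.get_calibration(name): a dict with "fx", "fy", "cx", "cy" (pixels), "position" and "rotation" of the camera in the world; the wrist camera has in their place "mount" (4x4, takes a point from camera to tool coordinates, whose origin is the TCP and whose axes are the tool frame's). Camera axes: x right, y up, looking along -z (the intrinsics and any distortion apply to the point x, -y, -z); pixel columns grow to the right and rows downward; lengths in mm; the calibration is good to about 2 mm. A picture is of the moment at which its call begins: read the wrist's pose just before it. get_calibration takes no time and is no camera call.
- bot.close_job(): hands the job in, once; it reports no verdict.
The state is a dict: "time": time; "joint_positions": joint angles; "dq": joint speeds; "tau": joint torques, N m; "tool_pos": TCP position; "tcp_rot": TCP orientation; "contact_force": force on the tool from outside, world axes, zero at the start; "moment": the same for the moment, N m; "grip_width": finger opening in mm.
Only numpy, scipy, OpenCV 4.12 (cv2) and the standard library are available. Lean on these libraries where they do the work, as an engineer would, in place of code of your own. Each camera call takes 0.05 s, during which the arm holds its last target.

TASK

Two instrument battery packs stand in charging cradles, one taller than the other. Take out the taller pack: pinch its two opposed side release buttons fully in together, lift it straight up out of its cradle while you keep them pinched, and set it down upright, without dropping it, in the open aluminium tray. Leave the shorter pack seated in its cradle.

Things in the scene. Friction and masses are not known exactly. Their poses are not given: they have to be found in the camera images.
- tall_pack: Taller battery pack, off-white upright block 46 (x) x 40 (y) x 100 (z) mm, 0.25 kg. Origin: centre of its underside, z up. A dark ribbed button, 18 wide x 22 high, on each y face, centred 75 mm above the origin, 6 mm proud: 52 mm over both, 40 when flush; close the fingers along y. Seated in a fixed grey cradle with 1.5 mm play, underside 6 mm above the table; cradle foot 84 x 92, rim 32 mm high.
- tall_pack_left_button (a joint): Travel (m) of the button on the tall pack's +y face: 0 out, 0.006 flush with the side, 0.007 end stop. Spring 3 N at the start, 9 N flush; springs back. It carries a hook under the cradle's wall, freed when pressed 5 mm or more, so the pack lifts out only while both buttons are in. With both flush the fingers bear on the pack itself and can carry it.
- tall_pack_right_button (a joint): The same for the button on the tall pack's -y face (grows as it is pressed toward +y).
- short_pack: Shorter battery pack, to be left alone: same make and buttons, 46 x 40 x 62 mm, seated in an identical cradle. Origin: centre of its underside, z up.
- tray: Open rectangular aluminium tray, 130 (x) x 160 (y) x 22 (z) mm outside, walls and floor 3 mm thick, fixed to the table, empty. Origin: centre of its underside, on the table; z up.
Not all that is in view belongs to the job. What is shaped like the tall_pack but orange or yellow is not meant.

How it is judged:
By the outcome, as a careful person would: the job done as asked, in the order asked, and still so for the second after the job is handed in, with the robot touching nothing.
It also fails if it takes over 37 s, if anything falls off the work surface, if the arm or the gripper's body presses on something with over 40 N, if the wrist force passes 120 N, or if a joint passes its speed limit or range.

## Working session

There is one attempt and no reset: what is moved stays moved. The work goes in short steps, Python scripts to look and compute and a tool call to move; the robot and the scene stay as the last step left them, time stands still between calls to the robot, and variables do not carry over. Pictures are saved under pics/ and viewed, and the job is handed in when it is done.

Besides the shell and the picture viewer there is one more tool, called after "Request:" by a JSON object that holds its "name" and its "arguments". arm_command: Moves the arm, as the interface text tells. Its arguments: {"type":"object","properties":{"plan":{"type":"array"}},"required":["plan"]}

```bash
mkdir -p pics; ls; python3 - <<'E'
from plant import readout, imaging, bot
import cv2
o=readout.get_obs();print(o)
for n in ["side","top","wrist"]:
    cv2.imwrite(f"pics/{n}0.png",imaging.capture(n)); print(n,imaging.get_calibration(n))
E
```

```text
pics
{'time': 0.0, 'joint_positions': array([ 1.18798524e+00,  3.42736942e-01,  1.52499010e+00,  1.01730579e-05,
        1.27538901e+00, -1.45995950e-01]), 'dq': array([-0.00031636, -0.00022446,  0.00105277,  0.00053486,  0.00150951,
       -0.0014019 ]), 'tau': array([-2.60759180e-04, -4.31247175e+01, -2.44218546e+01,  7.16391834e-02,
        5.61482913e-02, -1.25706447e-04]), 'tool_pos': array([123.00730739, 510.01776482, 248.04694574]), 'tcp_rot': array([ 2.98921118,  1.56927289, -1.9599959 ]), 'contact_force': array([-0.32972444,  0.23940678,  0.51590912]), 'moment': array([-0.05139664,  0.01477114, -0.0111887 ]), 'grip_width': 91.79076695498682}
side {'fx': 608.5412239744687, 'fy': 608.5412239744687, 'cx': 314.3899489679477, 'cy': 243.71717970995974, 'position': array([ 194.2450931 , -708.95317245,  467.61236612]), 'rotation': array([ 1.13023817,  0.00556102, -0.37323522])}
top {'fx': 554.5369088228745, 'fy': 554.5369088228745, 'cx': 321.86650935341953, 'cy': 243.04474099625975, 'position': array([ 258.93072335,   91.08241305, 1144.27620366]), 'rotation': array([ 0.20083092, -0.00639893, -1.59705148])}
wrist {'fx': 357.9022625413627, 'fy': 357.9022625413627, 'cx': 318.0096579471689, 'cy': 238.86192946880516, 'mount': array([[ 4.96168016e-04,  2.94930270e-01, -9.55518650e-01,
        -1.36568138e+02],
       [-1.35787095e-04,  9.55518778e-01,  2.94930239e-01,
         7.88039342e+01],
       [ 9.99999868e-01, -1.65878497e-05,  5.14145581e-04,
        -5.49833970e-01],
       [ 0.00000000e+00,  0.00000000e+00,  0.00000000e+00,
         1.00000000e+00]])}
```

View pics/side0.png

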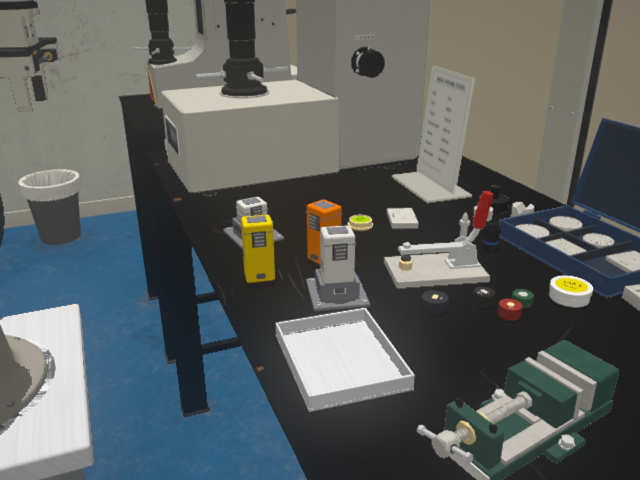

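View pics/top0.png

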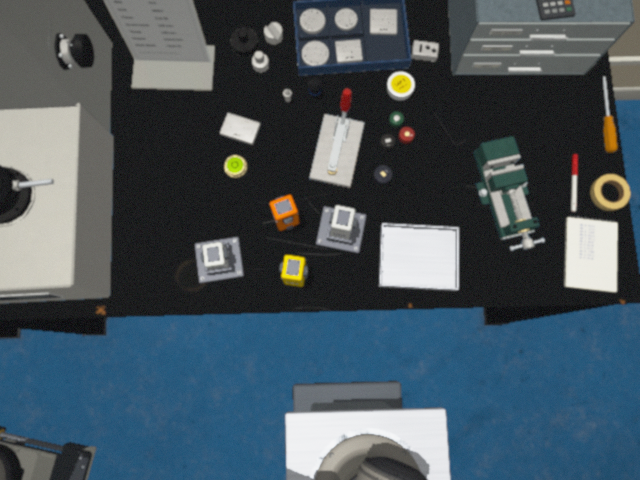

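View pics/wrist0.png

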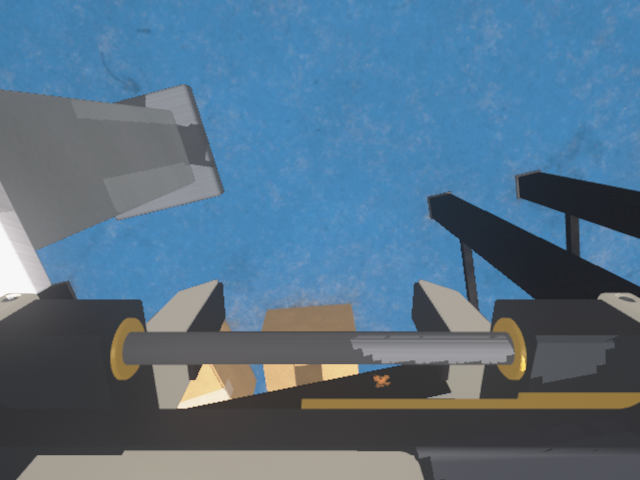

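Side view: the white pack at (338,255) stands in a cradle, with a white pack at (252,212) in another and orange (323,230) and yellow (258,248) decoys. In the top view the whites are at (343,220) and (215,255), and the tray is at (420,257). I'll enlarge to confirm which is taller.

```bash
python3 - <<'E'
import cv2,numpy as np
s=cv2.imread('pics/side0.png')[185:315,220:380]; t=cv2.imread('pics/top0.png')[185:295,185:375]
cv2.imwrite('pics/c1.png',cv2.resize(s,None,fx=4.5,fy=4.5,interpolation=cv2.INTER_CUBIC))
cv2.imwrite('pics/c2.png',cv2.resize(t,None,fx=4.2,fy=4.2,interpolation=cv2.INTER_CUBIC))
t=cv2.imread('pics/top0.png')[215:300,370:470]
cv2.imwrite('pics/c3.png',cv2.resize(t,None,fx=6,fy=6,interpolation=cv2.INTER_CUBIC))
E
```

```text
(no output)
```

View pics/c1.png

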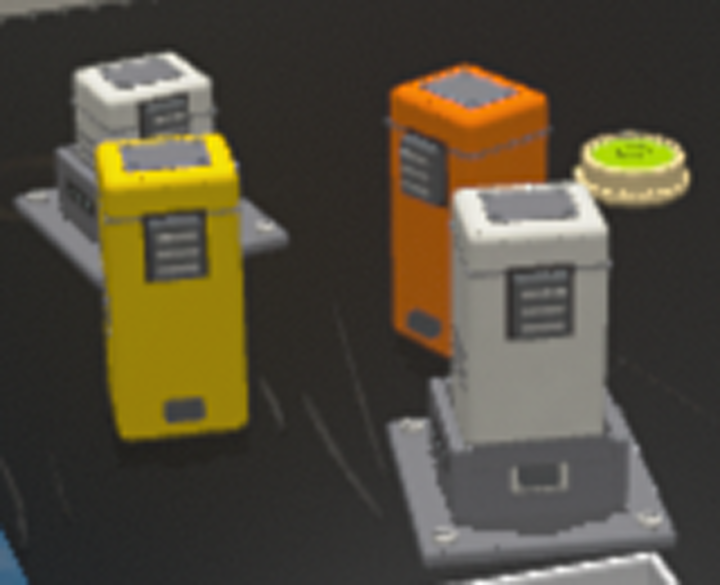

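View pics/c2.png

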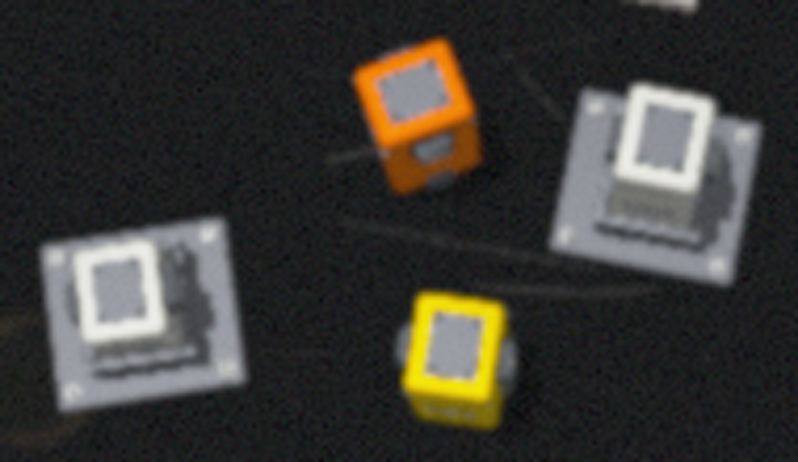

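View pics/c3.png

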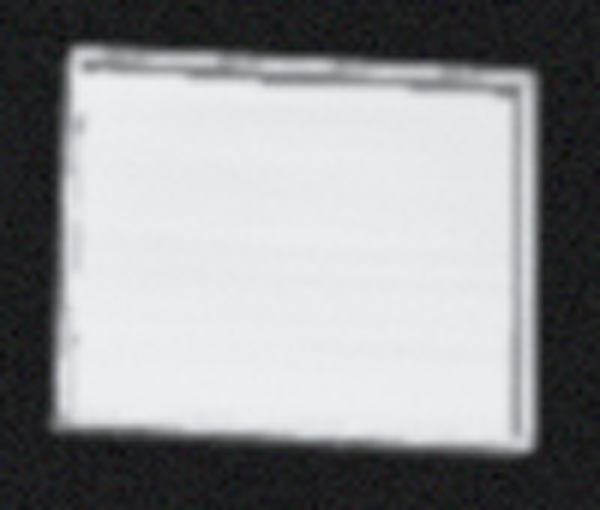

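The tall pack is the white one at side (338,255) / top (343,220): it is off-white, seated in a cradle, and clearly taller than the white one at top (215,255). Next I localise it.

```bash
cat > h.py <<'E'
import numpy as np, cv2
from scipy.spatial.transform import Rotation as Ro
from plant import readout, imaging, bot
C={n:imaging.get_calibration(n) for n in("side","top","wrist")}
def pose(n,obs=None):
    c=C[n]
    if n!="wrist": return np.array(c["position"]),Ro.from_euler('xyz',c["rotation"]).as_matrix()
    R=Ro.from_euler('xyz',obs["tcp_rot"]).as_matrix();M=c["mount"]
    return obs["tool_pos"]+R@M[:3,3],R@M[:3,:3]
def ray(n,uv,obs=None):
    c=C[n];p,R=pose(n,obs)
    return p,R@np.array([(uv[0]-c["cx"])/c["fx"],-(uv[1]-c["cy"])/c["fy"],-1])
def hit(n,uv,z,obs=None):
    p,d=ray(n,uv,obs);return p+d*(z-p[2])/d[2]
def proj(n,P,obs=None):
    c=C[n];p,R=pose(n,obs);q=(np.asarray(P,float)-p)@R
    return np.stack([c["cx"]+c["fx"]*q[:,0]/-q[:,2],c["cy"]-c["fy"]*q[:,1]/-q[:,2]],1)
E
python3 - <<'E'
from h import *
print({k:v for k,v in C["top"].items()}.keys())
def rep(t,cr,off,s,z,n="top"):
    P=np.array([hit(n,(np.array(c)/s+off),z) for c in cr]);print(t,P[:,:2].round(1).tolist(),P.mean(0).round(1))
    e=P[1]-P[0];f=P[2]-P[3];g=P[0]-P[3];h=P[1]-P[2]
    print([round(np.linalg.norm(v),1) for v in(e,f,g,h)],"yaw e:",[round(np.arctan2(-v[1],-v[0])+0,3) for v in(e,f)],"g:",[round(np.arctan2(v[1],v[0]),3) for v in(g,h)])
o=np.array([185,185]);
for z in(0,5): rep("foot",[(585,90),(762,122),(732,285),(550,250)],o,4.2,z)
rep("top",[(632,85),(717,95),(697,192),(612,180)],o,4.2,106)
rep("tray",[(68,47),(537,72),(534,452),(54,430)],np.array([370,215]),6,22)
# side
rep("sidetop",[(453,188),(590,182),(607,232),(457,240)],np.array([220,185]),4.5,106,"side")
rep("sidefoot",[(388,428),(612,400),(675,535),(425,565)],np.array([220,185]),4.5,3,"side")
rep("short foot",[(40,243),(225,218),(245,383),(62,410)],o,4.2,3)
E
```

```text
dict_keys(['fx', 'fy', 'cx', 'cy', 'position', 'rotation'])
foot [[571.2, 70.4], [552.2, -18.9], [468.6, -0.3], [488.7, 90.2]] [520.2  35.3   0. ]
[np.float64(91.3), np.float64(92.7), np.float64(84.8), np.float64(85.6)] yaw e: [np.float64(1.361), np.float64(1.352)] g: [np.float64(-0.235), np.float64(-0.218)]
foot [[569.9, 70.5], [551.0, -18.4], [467.7, 0.1], [487.7, 90.2]] [519.1  35.6   5. ]
[np.float64(90.9), np.float64(92.3), np.float64(84.4), np.float64(85.3)] yaw e: [np.float64(1.361), np.float64(1.352)] g: [np.float64(-0.235), np.float64(-0.218)]
top [[544.1, 50.6], [538.4, 11.5], [492.8, 22.4], [499.4, 61.1]] [518.7  36.4 106. ]
[np.float64(39.5), np.float64(39.2), np.float64(46.0), np.float64(46.9)] yaw e: [np.float64(1.425), np.float64(1.402)] g: [np.float64(-0.232), np.float64(-0.235)]
tray [[527.0, -47.0], [514.1, -209.3], [382.1, -198.3], [393.7, -35.9]] [ 454.2 -122.6   22. ]
[np.float64(162.8), np.float64(162.8), np.float64(133.7), np.float64(132.4)] yaw e: [np.float64(1.491), np.float64(1.499)] g: [np.float64(-0.083), np.float64(-0.083)]
sidetop [[502.1, 57.3], [545.9, 44.8], [534.4, 6.6], [488.0, 18.9]] [517.6  31.9 106. ]
[np.float64(45.5), np.float64(48.0), np.float64(40.9), np.float64(39.9)] yaw e: [np.float64(2.864), np.float64(2.883)] g: [np.float64(1.219), np.float64(1.278)]
sidefoot [[489.7, 88.2], [571.8, 77.7], [551.3, -15.5], [468.3, -2.3]] [520.3  37.    3. ]
[np.float64(82.8), np.float64(84.1), np.float64(93.1), np.float64(95.4)] yaw e: [np.float64(3.014), np.float64(2.984)] g: [np.float64(1.338), np.float64(1.354)]
short foot [[498.1, 344.7], [508.5, 252.5], [425.0, 242.3], [413.8, 332.2]] [461.4 292.9   3. ]
[np.float64(92.8), np.float64(90.6), np.float64(85.1), np.float64(84.2)] yaw e: [np.float64(1.684), np.float64(1.694)] g: [np.float64(0.147), np.float64(0.121)]
```

```bash
cat >> h.py <<'E'
def togo(P,yaw,flip=1):
    """shift (cm, in current tool axes) & rotation vec in tool axes to reach tool down at P with jaws along pack y"""
    o=readout.get_obs();R=Ro.from_euler('xyz',o["tcp_rot"]).as_matrix()
    x=np.array([0,0,-1.]);z=flip*np.array([-np.sin(yaw),np.cos(yaw),0]);y=np.cross(z,x)
    Rt=np.stack([x,y,z],1)
    return (R.T@(np.array(P)-o["tool_pos"])/10).round(2), Ro.from_matrix(R.T@Rt).as_rotvec().round(4), ((Rt.T@(np.array(P)-o["tool_pos"]))/10).round(2)
E
python3 - <<'E'
from h import *
for f in(1,-1): print(togo([519,35.5,200],-.22,f))
O=hit("top",(413/4.2+185,92/4.2+185),100);Y=hit("top",(455/4.2+185,345/4.2+185),100)
a=-.22;Rz=np.array([[np.cos(a),np.sin(a)],[-np.sin(a),np.cos(a)]])
for q in(O,Y): print(q, Rz@(q[:2]-[519,35.5]))
E
```

```text
(array([  4.86, -49.63, -36.84]), array([-0.0168, -0.0012, -0.0002]), array([  4.82, -49.  , -37.67]))
(array([  4.86, -49.63, -36.84]), array([ 3.1248e+00, -3.0000e-04,  1.8000e-03]), array([ 4.82, 49.  , 37.67]))
[544.92100828 151.92955788 100.        ] [-1.12132671e-01  1.19280040e+02]
[425.81504259 134.37156432 100.        ] [-112.51566647   76.1527893 ]
```

Request:
{"name": "arm_command", "arguments": {"plan": [{"wx": -0.017, "wy": -0.001, "ty": -1.5, "tz": -1.17, "jaw": 0.6}, {"ty": -2.5, "tz": -2, "jaw": 0.6}, {"ty": -3, "tz": -2.3, "jaw": 0.6}, {"ty": -3, "tz": -2.3, "jaw": 0.6}, {"ty": -3, "tz": -2.3, "jaw": 0.6}, {"ty": -3, "tz": -2.3, "jaw": 0.6}, {"ty": -3, "tz": -2.3, "jaw": 0.6}, {"ty": -3, "tz": -2.3, "jaw": 0.6}, {"ty": -3, "tz": -2.3, "jaw": 0.6}, {"ty": -3, "tz": -2.3, "jaw": 0.6}, {"ty": -3, "tz": -2.3, "jaw": 0.6}, {"ty": -3, "tz": -2.3, "jaw": 0.6}, {"ty": -3, "tz": -2.3, "jaw": 0.6}, {"ty": -3, "tz": -2.3, "jaw": 0.6}, {"ty": -3, "tz": -2.3, "jaw": 0.6}, {"ty": -3, "tz": -2.3, "jaw": 0.6}, {"ty": -2, "tz": -1.5, "jaw": 0.6}, {"ty": -1, "tz": -0.8, "jaw": 0.6}, {"jaw": 0.6}, {"jaw": 0.6}]}}

```text
invalid input at $.plan[0]: expected keys tx, ty, tz, wx, wy, wz, jaw
```

```bash
python3 - <<'E'
from h import *
o=readout.get_obs();im=imaging.capture("wrist");cv2.imwrite("pics/w1.png",im)
print(o["time"],o["tool_pos"],o["tcp_rot"],o["joint_positions"],o["contact_force"],o["grip_width"])
print(togo([519,35.5,200],-.22))
a=-.22;R=Ro.from_euler('z',a).as_matrix()
top=np.array([519,35.5,106])+np.array([[sx*23,sy*20,0] for sx,sy in((1,1),(1,-1),(-1,-1),(-1,1))])@R.T*[1,1,1] if 0 else np.array([519,35.5,106])+(np.array([[23,20,0],[23,-20,0],[-23,-20,0],[-23,20,0]])@R.T)
pr=proj("wrist",top,o);print(pr.round(0))
cv2.polylines(im,[pr.round().astype(int)],True,(0,0,255),1)
cv2.imwrite("pics/w1o.png",im)
E
```

```text
0.15 [123.03120489 510.08506499 248.20651625] [ 3.00229791  1.56961075 -1.94689329] [ 1.18800105e+00  3.42558592e-01  1.52479819e+00 -8.30079190e-06
  1.27542142e+00 -1.45990643e-01] [ 1.10161404 -0.10738671 -0.29757184] 91.78342670276548
(array([  4.86, -49.62, -36.85]), array([-0.0168, -0.0009, -0.0001]), array([  4.83, -49.  , -37.68]))
[[ 38. 634.]
 [  6. 634.]
 [ -5. 610.]
 [ 28. 609.]]
```

View pics/w1o.png

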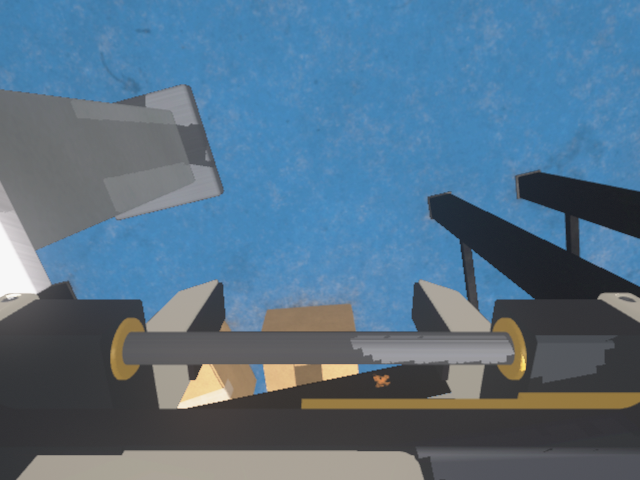

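All keys are required, so the move was refused and nothing moved. I'm resending it with the full row form.

Request:
{"name": "arm_command", "arguments": {"plan": [{"tx": 0, "ty": -1.5, "tz": -1.17, "wx": -0.017, "wy": -0.001, "wz": 0, "jaw": 0.6}, {"tx": 0, "ty": -2.5, "tz": -2, "wx": 0, "wy": 0, "wz": 0, "jaw": 0.6}, {"tx": 0, "ty": -3, "tz": -2.3, "wx": 0, "wy": 0, "wz": 0, "jaw": 0.6}, {"tx": 0, "ty": -3, "tz": -2.3, "wx": 0, "wy": 0, "wz": 0, "jaw": 0.6}, {"tx": 0, "ty": -3, "tz": -2.3, "wx": 0, "wy": 0, "wz": 0, "jaw": 0.6}, {"tx": 0, "ty": -3, "tz": -2.3, "wx": 0, "wy": 0, "wz": 0, "jaw": 0.6}, {"tx": 0, "ty": -3, "tz": -2.3, "wx": 0, "wy": 0, "wz": 0, "jaw": 0.6}, {"tx": 0, "ty": -3, "tz": -2.3, "wx": 0, "wy": 0, "wz": 0, "jaw": 0.6}, {"tx": 0, "ty": -3, "tz": -2.3, "wx": 0, "wy": 0, "wz": 0, "jaw": 0.6}, {"tx": 0, "ty": -3, "tz": -2.3, "wx": 0, "wy": 0, "wz": 0, "jaw": 0.6}, {"tx": 0, "ty": -3, "tz": -2.3, "wx": 0, "wy": 0, "wz": 0, "jaw": 0.6}, {"tx": 0, "ty": -3, "tz": -2.3, "wx": 0, "wy": 0, "wz": 0, "jaw": 0.6}, {"tx": 0, "ty": -3, "tz": -2.3, "wx": 0, "wy": 0, "wz": 0, "jaw": 0.6}, {"tx": 0, "ty": -3, "tz": -2.3, "wx": 0, "wy": 0, "wz": 0, "jaw": 0.6}, {"tx": 0, "ty": -3, "tz": -2.3, "wx": 0, "wy": 0, "wz": 0, "jaw": 0.6}, {"tx": 0, "ty": -3, "tz": -2.3, "wx": 0, "wy": 0, "wz": 0, "jaw": 0.6}, {"tx": 0, "ty": -2, "tz": -1.5, "wx": 0, "wy": 0, "wz": 0, "jaw": 0.6}, {"tx": 0, "ty": -1, "tz": -0.8, "wx": 0, "wy": 0, "wz": 0, "jaw": 0.6}, {"tx": 0, "ty": 0, "tz": 0, "wx": 0, "wy": 0, "wz": 0, "jaw": 0.6}, {"tx": 0, "ty": 0, "tz": 0, "wx": 0, "wy": 0, "wz": 0, "jaw": 0.6}]}}

```text
time: 2.2
tool_pos: [518.3, 36.4, 248.1]
tcp_rot: [0.698, 1.569, 2.049]
contact_force: [-0.0, 1.0, 0.1]
grip_width: 73.6
```

```bash
cat > look.py <<'E'
from h import *
import sys
o=readout.get_obs();im=imaging.capture("wrist");cv2.imwrite(f"pics/{sys.argv[1]}.png",im)
print(o["time"],o["tool_pos"],o["tcp_rot"],o["joint_positions"].round(2),o["contact_force"],o["grip_width"])
print(togo([519,35.5,200],-.22))
R=Ro.from_euler('z',-.22).as_matrix()
top=np.array([519,35.5,106])+(np.array([[23,20,0],[23,-20,0],[-23,-20,0],[-23,20,0]])@R.T)
pr=proj("wrist",top,o);print(pr.round(0).tolist())
cv2.polylines(im,[pr.round().astype(int)],True,(0,0,255),1)
cv2.imwrite(f"pics/{sys.argv[1]}o.png",im)
E
python3 look.py w2
```

```text
2.2 [518.25465997  36.39551475 248.13932251] [0.69771564 1.56901567 2.04883346] [-0.08  0.33  1.54  0.    1.27 -1.43] [-0.00809016  0.96502821  0.06606267] 73.57186386556147
(array([ 4.83, -0.11, -0.11]), array([ 0.001 ,  0.0014, -0.0008]), array([ 4.83, -0.11, -0.1 ]))
[[342.0, 258.0], [294.0, 258.0], [292.0, 204.0], [343.0, 204.0]]
```

View pics/w2o.png

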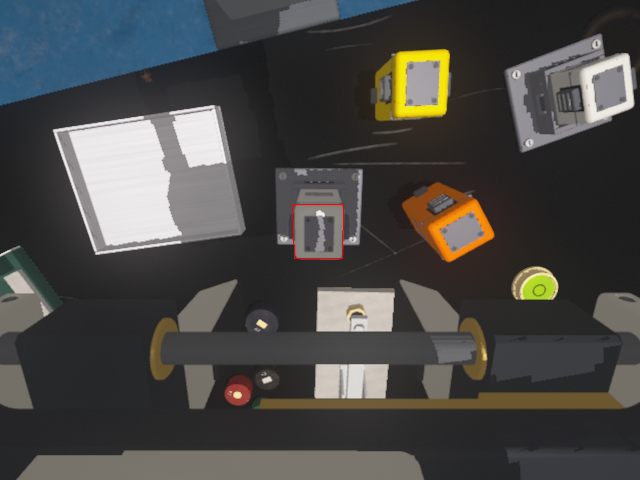

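The wrist view shows the tall pack's top at about (319,231). The predicted red outline matches it closely. I'll zoom in for the residual.

```bash
python3 - <<'E'
import cv2
im=cv2.imread('pics/w2.png')[155:275,260:380]
cv2.imwrite('pics/c4.png',cv2.resize(im,None,fx=5,fy=5,interpolation=cv2.INTER_CUBIC))
E
```

```text
(no output)
```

View pics/c4.png

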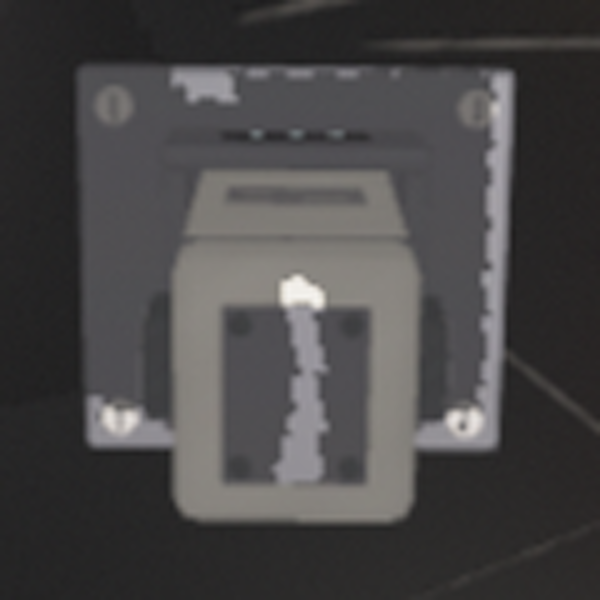

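```bash
python3 - <<'E'
from h import *
o=readout.get_obs()
P=np.array([hit("wrist",(260+u/5,155+v/5),106,o) for u,v in((172,240),(420,240),(414,522),(172,522))])
print(P.round(1),P.mean(0)); l=P[0]-P[3]; r=P[1]-P[2]; 
for v in (l,r,P[1]-P[0],P[2]-P[3]): print(np.linalg.norm(v),np.arctan2(v[1],v[0]))
F=np.array([hit("wrist",(260+u/5,155+v/5),3,o) for u,v in((78,67),(515,70),(498,450),(88,450))]);print(F.round(1),F.mean(0))
print(togo([518.5,36.3,83],-.225))
E
```

```text
[[492.   22.9 106. ]
 [500.5  61.2 106. ]
 [546.9  50.9 106. ]
 [538.2  11.7 106. ]] [519.40420546  36.64433203 106.        ]
47.52478583977122 2.9030937976176436
47.52210440544974 2.9228958447688713
39.235457160910165 1.3515202921571505
40.17648785634521 1.3513686878588609
[[470.5   1.2   3. ]
 [491.1  90.8   3. ]
 [573.2  71.9   3. ]
 [553.2 -18.    3. ]] [522.00665233  36.47033973   3.        ]
(array([16.53, -0.05, -0.06]), array([ 0.006 ,  0.0014, -0.0008]), array([16.53, -0.04, -0.03]))
```

Request:
{"name": "arm_command", "arguments": {"plan": [{"tx": 2, "ty": -0.09, "tz": 0, "wx": 0.005, "wy": 0.0014, "wz": -0.0008, "jaw": 0.6}, {"tx": 3.5, "ty": 0, "tz": 0, "wx": 0, "wy": 0, "wz": 0, "jaw": 0.6}, {"tx": 3.5, "ty": 0, "tz": 0, "wx": 0, "wy": 0, "wz": 0, "jaw": 0.6}, {"tx": 3, "ty": 0, "tz": 0, "wx": 0, "wy": 0, "wz": 0, "jaw": 0.6}, {"tx": 2, "ty": 0, "tz": 0, "wx": 0, "wy": 0, "wz": 0, "jaw": 0.6}, {"tx": 1.5, "ty": 0, "tz": 0, "wx": 0, "wy": 0, "wz": 0, "jaw": 0.6}, {"tx": 1, "ty": 0, "tz": 0, "wx": 0, "wy": 0, "wz": 0, "jaw": 0.6}, {"tx": 0, "ty": 0, "tz": 0, "wx": 0, "wy": 0, "wz": 0, "jaw": 0.6}, {"tx": 0, "ty": 0, "tz": 0, "wx": 0, "wy": 0, "wz": 0, "jaw": 0.6}]}}

```text
time: 3.15
tool_pos: [520.1, 35.9, 84.0]
tcp_rot: [-1.648, 1.569, -0.301]
contact_force: [-0.6, 0.4, 0.1]
grip_width: 73.5
```

```bash
python3 - <<'E'
from h import *
print(togo([519.2,36.4,83],-.225),readout.get_obs()["contact_force"])
cv2.imwrite("pics/w3.png",imaging.capture("wrist"))
s=imaging.capture("side");cv2.imwrite("pics/s3.png",cv2.resize(s[160:320,240:440],None,fx=3.5,fy=3.5))
E
```

```text
(array([0.1 , 0.1 , 0.03]), array([ 0.0009, -0.0001,  0.0016]), array([0.1 , 0.1 , 0.03])) [-0.56046288  0.40898637  0.14848269]
```

View pics/w3.png

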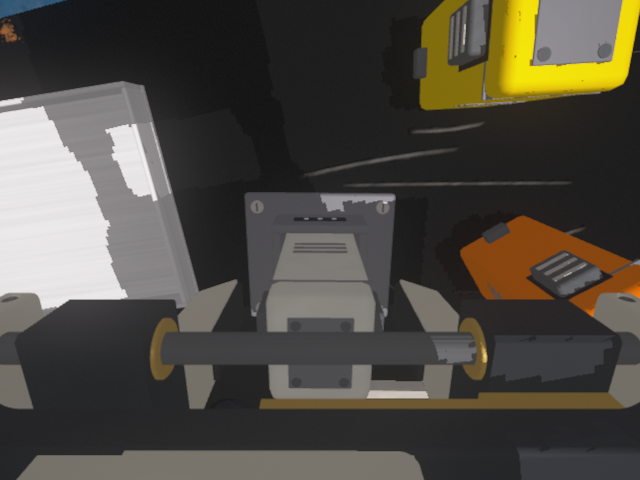

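View pics/s3.png

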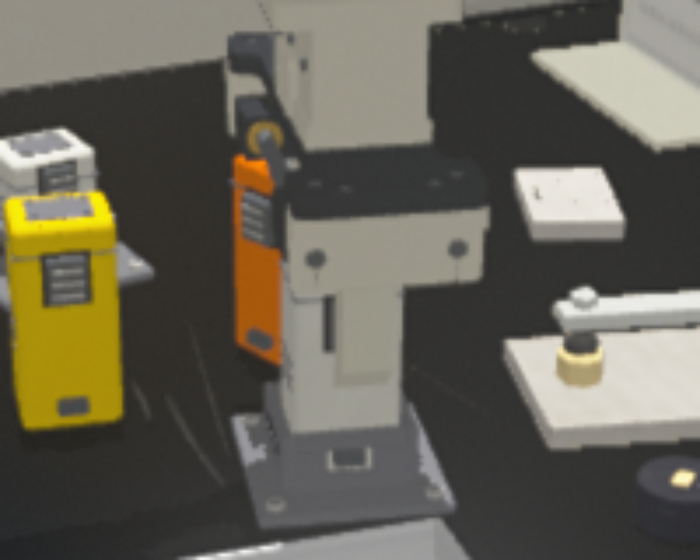

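Side crop: the finger covers (335–390, 290–385) in front of the button, whose edge is at about (327,320). I'll check the parallax by projection.

```bash
python3 - <<'E'
from h import *
o=readout.get_obs();R=Ro.from_euler('xyz',o["tcp_rot"]).as_matrix()
# -y finger: inner at tool z=-36.8, back ~ -56, tips x=22, width +-9.5 in tool y
pts=np.array([[22,w,-zz] for zz in(36.8,56) for w in(-9.5,9.5)]);P=o["tool_pos"]+pts@R.T
print("finger tips",((proj("side",P)-[240,160])*3.5).round(0).tolist())
Rp=Ro.from_euler('z',-.225).as_matrix()
B=np.array([519.2,36.4,6])+np.array([[sx*9,-26,75+sz*11] for sx in(-1,1) for sz in(-1,1)])@Rp.T
print("button",((proj("side",B)-[240,160])*3.5).round(0).tolist())
Fc=np.array([519.2,36.4,6])+np.array([[s*23,-20,z] for s in(-1,1) for z in(40,100)])@Rp.T
print("face",((proj("side",Fc)-[240,160])*3.5).round(0).tolist())
E
```

```text
finger tips [[381.0, 378.0], [335.0, 381.0], [390.0, 399.0], [344.0, 403.0]]
button [[328.0, 352.0], [328.0, 304.0], [371.0, 349.0], [372.0, 301.0]]
face [[292.0, 399.0], [292.0, 269.0], [400.0, 391.0], [403.0, 262.0]]
```

Projection and picture agree. I apply the 1 mm correction, then close.

Request:
{"name": "arm_command", "arguments": {"plan": [{"tx": 0.1, "ty": 0.12, "tz": 0.03, "wx": 0, "wy": 0, "wz": 0, "jaw": 0.6}, {"tx": 0, "ty": 0, "tz": 0, "wx": 0, "wy": 0, "wz": 0, "jaw": 0.3}, {"tx": 0, "ty": 0, "tz": 0, "wx": 0, "wy": 0, "wz": 0, "jaw": -1}, {"tx": 0, "ty": 0, "tz": 0, "wx": 0, "wy": 0, "wz": 0, "jaw": -1}, {"tx": 0, "ty": 0, "tz": 0, "wx": 0, "wy": 0, "wz": 0, "jaw": -1}, {"tx": 0, "ty": 0, "tz": 0, "wx": 0, "wy": 0, "wz": 0, "jaw": -1}, {"tx": 0, "ty": 0, "tz": 0, "wx": 0, "wy": 0, "wz": 0, "jaw": -1}, {"tx": 0, "ty": 0, "tz": 0, "wx": 0, "wy": 0, "wz": 0, "jaw": -1}, {"tx": 0, "ty": 0, "tz": 0, "wx": 0, "wy": 0, "wz": 0, "jaw": -1}, {"tx": 0, "ty": 0, "tz": 0, "wx": 0, "wy": 0, "wz": 0, "jaw": -1}]}}

```text
time: 4.25
tool_pos: [519.0, 36.0, 82.5]
tcp_rot: [-1.755, 1.57, -0.409]
contact_force: [-0.5, -0.1, 4.4]
grip_width: 40.2
```

```bash
python3 - <<'E'
from h import *
o=readout.get_obs();print({k:np.round(v,3) for k,v in o.items()})
E
```

```text
{'time': np.float64(4.25), 'joint_positions': array([-7.800e-02,  5.290e-01,  1.747e+00, -1.000e-03,  8.650e-01,
       -1.424e+00]), 'dq': array([ 0.002,  0.001,  0.002,  0.001, -0.001, -0.   ]), 'tau': array([-3.0900e-01, -4.4408e+01, -1.7204e+01, -1.1400e-01,  6.7000e-02,
       -1.0000e-03]), 'tool_pos': array([519.018,  36.032,  82.529]), 'tcp_rot': array([-1.755,  1.57 , -0.409]), 'contact_force': array([-0.529, -0.057,  4.417]), 'moment': array([ 0.062,  0.011, -0.022]), 'grip_width': np.float64(40.175)}
```

The width is 40.2 mm, so both buttons are flush. I lift slowly and check the force.

Request:
{"name": "arm_command", "arguments": {"plan": [{"tx": -0.2, "ty": 0, "tz": 0, "wx": 0, "wy": 0, "wz": 0, "jaw": -1}, {"tx": -0.4, "ty": 0, "tz": 0, "wx": 0, "wy": 0, "wz": 0, "jaw": -1}, {"tx": -0.4, "ty": 0, "tz": 0, "wx": 0, "wy": 0, "wz": 0, "jaw": -1}, {"tx": 0, "ty": 0, "tz": 0, "wx": 0, "wy": 0, "wz": 0, "jaw": -1}]}}

```text
time: 4.65
tool_pos: [519.1, 36.0, 92.8]
tcp_rot: [-1.734, 1.569, -0.388]
contact_force: [0.2, 0.9, -2.6]
grip_width: 40.0
```

```bash
python3 - <<'E'
from h import *
s=imaging.capture("side");cv2.imwrite("pics/s4.png",cv2.resize(s[160:320,240:440],None,fx=3.5,fy=3.5))
E
```

```text
(no output)
```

View pics/s4.png

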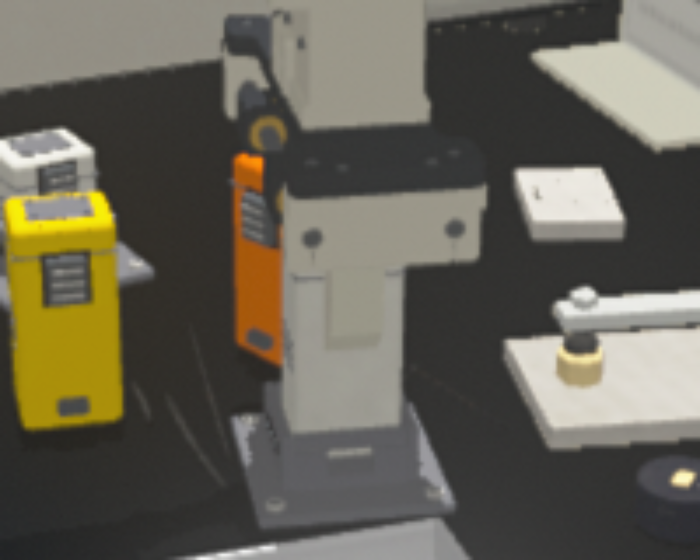

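The −2.6 N reading is the pack's weight hanging free of the hooks. I raise it clear, then carry it.

Request:
{"name": "arm_command", "arguments": {"plan": [{"tx": -0.8, "ty": 0, "tz": 0, "wx": 0, "wy": 0, "wz": 0, "jaw": -1}, {"tx": -1, "ty": 0, "tz": 0, "wx": 0, "wy": 0, "wz": 0, "jaw": -1}, {"tx": -1.2, "ty": 0, "tz": 0, "wx": 0, "wy": 0, "wz": 0, "jaw": -1}, {"tx": -1.5, "ty": 0, "tz": 0, "wx": 0, "wy": 0, "wz": 0, "jaw": -1}, {"tx": -1.5, "ty": 0, "tz": 0, "wx": 0, "wy": 0, "wz": 0, "jaw": -1}, {"tx": -1, "ty": 0, "tz": 0, "wx": 0, "wy": 0, "wz": 0, "jaw": -1}, {"tx": 0, "ty": 0, "tz": 0, "wx": 0, "wy": 0, "wz": 0, "jaw": -1}]}}

```text
time: 5.4
tool_pos: [519.7, 36.0, 164.3]
tcp_rot: [-1.515, 1.566, -0.169]
contact_force: [0.1, 0.3, -1.4]
grip_width: 39.8
```

```bash
python3 - <<'E'
from h import *
print(togo([454,-122,162],-.083))
s=imaging.capture("side");cv2.imwrite("pics/s5.png",cv2.resize(s[160:320,240:440],None,fx=3.5,fy=3.5))
E
```

```text
(array([  0.22,   2.89, -16.87]), array([-1.418e-01, -1.000e-04,  4.600e-03]), array([  0.23,   5.24, -16.29]))
```

View pics/s5.png

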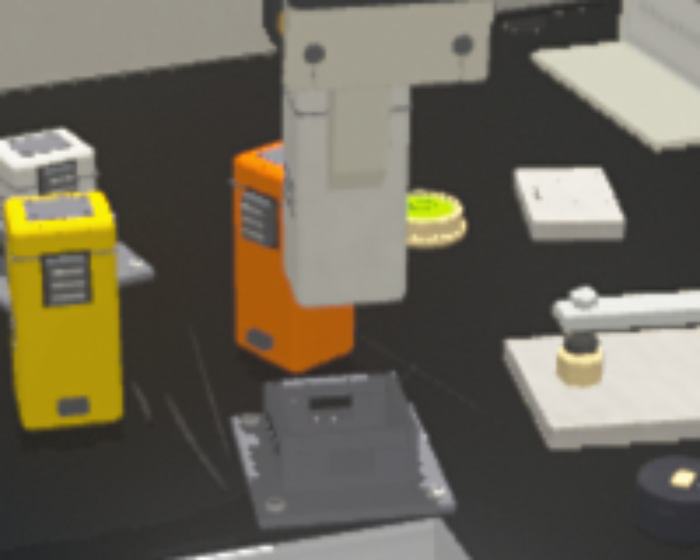

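The pack hangs upright and the cradle is empty. Carrying it over to the tray.

Request:
{"name": "arm_command", "arguments": {"plan": [{"tx": 0, "ty": 0.14, "tz": -0.8, "wx": 0, "wy": 0, "wz": 0, "jaw": -1}, {"tx": 0, "ty": 0.27, "tz": -1.6, "wx": 0, "wy": 0, "wz": 0, "jaw": -1}, {"tx": 0, "ty": 0.38, "tz": -2.2, "wx": 0, "wy": 0, "wz": 0, "jaw": -1}, {"tx": 0, "ty": 0.41, "tz": -2.4, "wx": 0, "wy": 0, "wz": 0, "jaw": -1}, {"tx": 0, "ty": 0.41, "tz": -2.4, "wx": 0, "wy": 0, "wz": 0, "jaw": -1}, {"tx": 0, "ty": 0.41, "tz": -2.4, "wx": 0, "wy": 0, "wz": 0, "jaw": -1}, {"tx": 0, "ty": 0.38, "tz": -2.2, "wx": 0, "wy": 0, "wz": 0, "jaw": -1}, {"tx": 0, "ty": 0.27, "tz": -1.6, "wx": 0, "wy": 0, "wz": 0, "jaw": -1}, {"tx": 0, "ty": 0.15, "tz": -0.9, "wx": -0.03, "wy": 0, "wz": 0, "jaw": -1}, {"tx": 0, "ty": 0.06, "tz": -0.37, "wx": -0.04, "wy": 0, "wz": 0, "jaw": -1}, {"tx": 0, "ty": 0, "tz": 0, "wx": -0.04, "wy": 0, "wz": 0.0046, "jaw": -1}, {"tx": 0, "ty": 0, "tz": 0, "wx": -0.03, "wy": 0, "wz": 0, "jaw": -1}, {"tx": 0, "ty": 0, "tz": 0, "wx": 0, "wy": 0, "wz": 0, "jaw": -1}, {"tx": 0, "ty": 0, "tz": 0, "wx": 0, "wy": 0, "wz": 0, "jaw": -1}]}}

```text
time: 6.85
tool_pos: [453.0, -122.0, 162.1]
tcp_rot: [1.579, 1.566, 3.064]
contact_force: [0.7, 0.1, -2.2]
grip_width: 39.9
```

```bash
python3 - <<'E'
from h import *
print(togo([454,-122,79.5],-.083))
s=imaging.capture("side");cv2.imwrite("pics/s6.png",s)
o=readout.get_obs();im=imaging.capture("wrist");cv2.imwrite("pics/w6.png",im)
E
```

```text
(array([ 8.26, -0.14,  0.01]), array([-0.0024, -0.    , -0.0043]), array([ 8.26, -0.1 ,  0.01]))
```

View pics/s6.png

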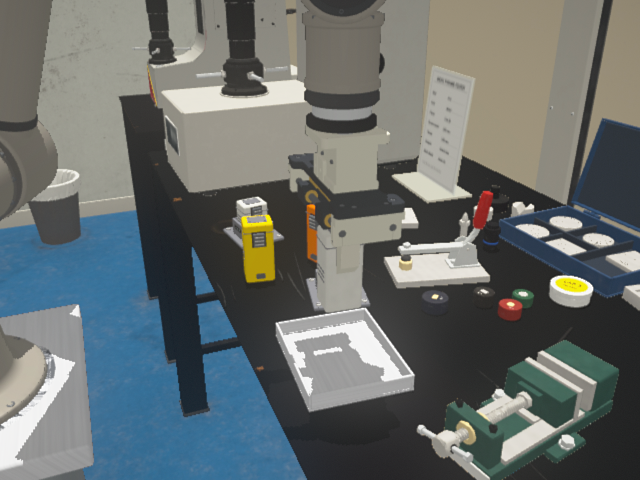

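View pics/w6.png

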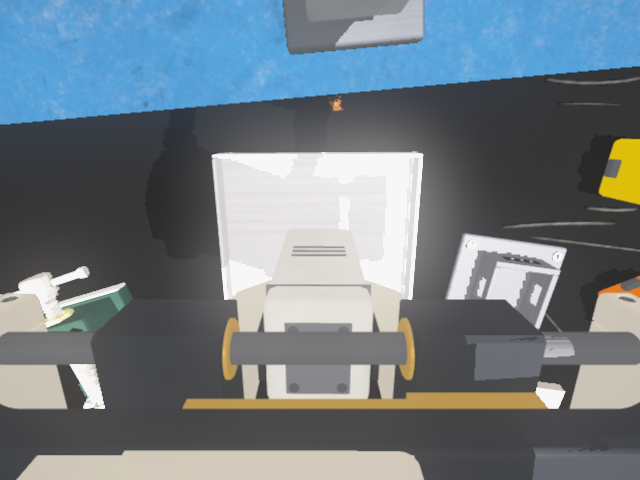

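The pack hangs over the middle of the tray. I lower it, slowly near the floor.

Request:
{"name": "arm_command", "arguments": {"plan": [{"tx": 0.6, "ty": -0.1, "tz": 0, "wx": 0, "wy": 0, "wz": -0.002, "jaw": -1}, {"tx": 1.2, "ty": 0, "tz": 0, "wx": 0, "wy": 0, "wz": 0, "jaw": -1}, {"tx": 1.5, "ty": 0, "tz": 0, "wx": 0, "wy": 0, "wz": 0, "jaw": -1}, {"tx": 1.5, "ty": 0, "tz": 0, "wx": 0, "wy": 0, "wz": 0, "jaw": -1}, {"tx": 1.2, "ty": 0, "tz": 0, "wx": 0, "wy": 0, "wz": 0, "jaw": -1}, {"tx": 0.9, "ty": 0, "tz": 0, "wx": 0, "wy": 0, "wz": 0, "jaw": -1}, {"tx": 0.5, "ty": 0, "tz": 0, "wx": 0, "wy": 0, "wz": 0, "jaw": -1}, {"tx": 0.3, "ty": 0, "tz": 0, "wx": 0, "wy": 0, "wz": 0, "jaw": -1}, {"tx": 0.2, "ty": 0, "tz": 0, "wx": 0, "wy": 0, "wz": 0, "jaw": -1}, {"tx": 0, "ty": 0, "tz": 0, "wx": 0, "wy": 0, "wz": 0, "jaw": -1}, {"tx": 0, "ty": 0, "tz": 0, "wx": 0, "wy": 0, "wz": 0, "jaw": -1}]}}

```text
time: 8.05
tool_pos: [454.3, -122.2, 83.7]
tcp_rot: [1.935, 1.57, -2.862]
contact_force: [-0.4, 0.3, -2.5]
grip_width: 39.8
```

Request:
{"name": "arm_command", "arguments": {"plan": [{"tx": 0.15, "ty": 0, "tz": 0, "wx": 0, "wy": 0, "wz": 0, "jaw": -1}, {"tx": 0.15, "ty": 0, "tz": 0, "wx": 0, "wy": 0, "wz": 0, "jaw": -1}, {"tx": 0, "ty": 0, "tz": 0, "wx": 0, "wy": 0, "wz": 0, "jaw": -1}, {"tx": 0, "ty": 0, "tz": 0, "wx": 0, "wy": 0, "wz": 0, "jaw": -1}]}}

```text
time: 8.45
tool_pos: [454.0, -122.1, 80.4]
tcp_rot: [1.657, 1.569, -3.14]
contact_force: [-0.3, 0.1, -2.0]
grip_width: 40.0
```

Request:
{"name": "arm_command", "arguments": {"plan": [{"tx": 0.1, "ty": 0, "tz": 0, "wx": 0, "wy": 0, "wz": 0, "jaw": -1}, {"tx": 0, "ty": 0, "tz": 0, "wx": 0, "wy": 0, "wz": 0, "jaw": -1}]}}

```text
time: 8.65
tool_pos: [454.1, -122.1, 79.5]
tcp_rot: [1.683, 1.569, -3.115]
contact_force: [0.3, 0.7, -0.6]
grip_width: 39.9
```

Request:
{"name": "arm_command", "arguments": {"plan": [{"tx": 0.07, "ty": 0, "tz": 0, "wx": 0, "wy": 0, "wz": 0, "jaw": -1}, {"tx": 0, "ty": 0, "tz": 0, "wx": 0, "wy": 0, "wz": 0, "jaw": -1}]}}

```text
time: 8.85
tool_pos: [454.2, -122.0, 79.4]
tcp_rot: [1.746, 1.57, -3.051]
contact_force: [-3.2, 2.3, 5.9]
grip_width: 39.9
```

The floor is reached, with a reading of +5.9 N against about −2.5 N hanging. I release gently.

Request:
{"name": "arm_command", "arguments": {"plan": [{"tx": 0, "ty": 0, "tz": 0, "wx": 0, "wy": 0, "wz": 0, "jaw": -0.05}, {"tx": 0, "ty": 0, "tz": 0, "wx": 0, "wy": 0, "wz": 0, "jaw": 0.05}, {"tx": 0, "ty": 0, "tz": 0, "wx": 0, "wy": 0, "wz": 0, "jaw": 0.15}, {"tx": 0, "ty": 0, "tz": 0, "wx": 0, "wy": 0, "wz": 0, "jaw": 0.3}, {"tx": 0, "ty": 0, "tz": 0, "wx": 0, "wy": 0, "wz": 0, "jaw": 0.6}, {"tx": 0, "ty": 0, "tz": 0, "wx": 0, "wy": 0, "wz": 0, "jaw": 0.6}, {"tx": 0, "ty": 0, "tz": 0, "wx": 0, "wy": 0, "wz": 0, "jaw": 0.6}]}}

```text
time: 9.55
tool_pos: [454.1, -122.1, 78.6]
tcp_rot: [1.655, 1.569, 3.141]
contact_force: [-0.3, 0.2, -0.4]
grip_width: 72.9
```

```bash
python3 - <<'E'
from h import *
cv2.imwrite("pics/w7.png",imaging.capture("wrist"))
E
```

```text
(no output)
```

View pics/w7.png

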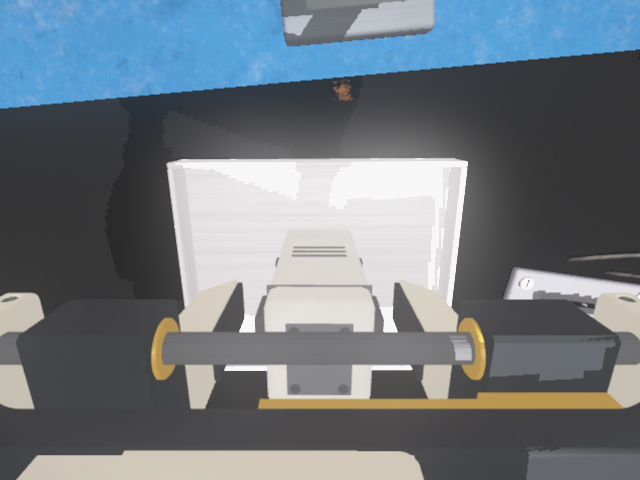

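The wrist view shows the pack standing at about (319,340), with both fingers clear of it. I retreat straight up.

Request:
{"name": "arm_command", "arguments": {"plan": [{"tx": -1, "ty": 0, "tz": 0, "wx": 0, "wy": 0, "wz": 0, "jaw": 0.6}, {"tx": -2, "ty": 0, "tz": 0, "wx": 0, "wy": 0, "wz": 0, "jaw": 0.6}, {"tx": -3, "ty": 0, "tz": 0, "wx": 0, "wy": 0, "wz": 0, "jaw": 0.6}, {"tx": -3, "ty": 0, "tz": 0, "wx": 0, "wy": 0, "wz": 0, "jaw": 0.6}, {"tx": -3, "ty": 0, "tz": 0, "wx": 0, "wy": 0, "wz": 0, "jaw": 0.6}, {"tx": -2, "ty": 0, "tz": 0, "wx": 0, "wy": 0, "wz": 0, "jaw": 0.6}, {"tx": 0, "ty": 0, "tz": 0, "wx": 0, "wy": 0, "wz": 0, "jaw": 0.6}, {"tx": 0, "ty": 0, "tz": 0, "wx": 0, "wy": 0, "wz": 0, "jaw": 0.6}]}}

```text
time: 10.4
tool_pos: [454.2, -122.1, 219.0]
tcp_rot: [1.974, 1.57, -2.824]
contact_force: [0.1, 0.5, -0.3]
grip_width: 73.4
```

```bash
python3 - <<'E'
from h import *
cv2.imwrite("pics/s8.png",imaging.capture("side"));cv2.imwrite("pics/w8.png",imaging.capture("wrist"))
E
```

```text
(no output)
```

View pics/s8.png

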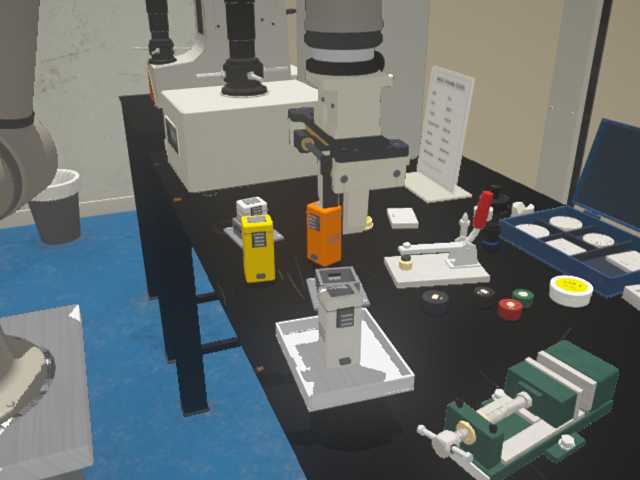

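View pics/w8.png

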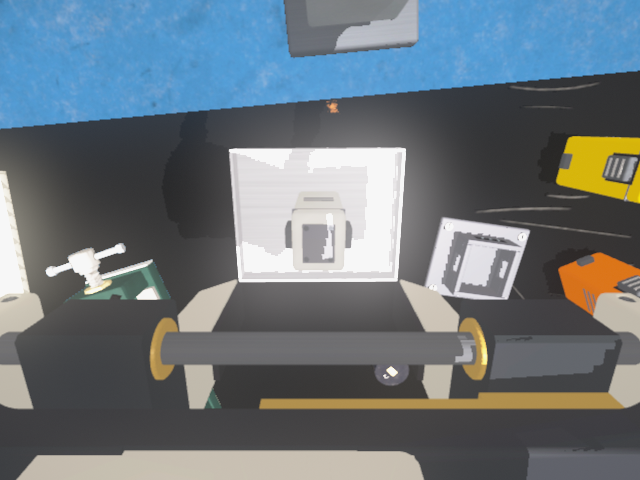

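The pack stands upright in the middle of the tray: side (340,325), wrist (320,238), with its buttons sprung back. The cradle is empty, the short pack at side (252,212) is untouched, and the gripper is clear.

```bash
python3 -c "
from plant import bot
print(bot.close_job())"
```

```text
the job is handed in; nothing more can be done
None
```

The tall pack now stands upright in the middle of the tray, and the job is handed in at about 10.5 s of the 37 s allowed.

- **Removal:** I pinched both buttons until the fingers closed to 40.2 mm (flush is 40). I then lifted the pack straight up with them held in; it hung at about its own weight with no snag.
- **Placing:** I lowered it until the force showed it was on the tray floor (+5.9 N, against about −2.5 N while hanging). Then I released it and backed off straight up.
- **Last pictures:** The pack is upright with its buttons sprung back out and its cradle empty. The short pack is still in its cradle, the other objects have not moved, and the gripper is clear of everything.
- **Checks that failed or disagreed:** My first move command was refused for missing keys, and nothing moved. The camera estimates of the pack's position differed by a few millimetres (up to about 5 mm from the side camera's view of its top). I settled on the close wrist-camera view, and no check failed after that.

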